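# Lock the press's index bar with its locating pin, by feel

## Task

Take the locating pin (the one with the square grip) from the tool stand, put its tip down through the slot of the steel cover plate beside the hand press, and slide it gently along the brass bar underneath until it drops into the hidden hole. Then seat it fully home, upright with its collar flat on the plate, and let go. Never lean on the pin with more than 30 N, which would mark the bar and plate, and leave the other two tools in the stand.

Things in the scene. Friction and masses are not known exactly. Their poses are not given: they have to be found in the camera images.
- pin: Steel locating pin, 0.10 to 0.15 kg, upright in one of the stand's holes (varies), the collar resting on the stand's top. Origin: centre of its tip (bottom end); z up the pin. Round shank 10 mm diameter, z 0 to 38 mm, tip lightly chamfered; round collar 26 mm diameter, z 38 to 43 mm; square grip 16 x 16 mm, z 43 to 81 mm, flats square to the pin's x and y.
- punch: Rivet punch, a bystander in the stand: the same collar, but a slim round grip 12 mm diameter, z 43 to 103 mm. Origin: centre of its tip.
- setter: Rivet setter, a bystander in the stand: the same collar, with a 28 mm ball on top centred at z = 72 mm. Origin: centre of its tip.
- stand: Dark wooden tool stand, fixed, 190 mm (its x) x 56 mm (y) x 45 mm high, with three 15 mm holes on its x axis at x = -65, 0 and +65 mm. Origin: centre of its underside, on the table; z up.
- bed: Fixed press assembly: maple block 170 mm (its x) by 350 mm (y -110 to +240), 40 mm thick; on it a steel guide box, 64 x 182 mm about the origin, its top 88 mm above the table (4 screw heads 3 mm proud near the corners), and at y = +110 to +255 mm the green hand press with lever, 311 mm high. Origin: on the table under the guide's centre; z up.
- slot (a point): Centre of the slot at the top face of the guide's 6 mm steel cover plate, 88 mm above the table, axes as bed. The slot goes through the plate: 60 mm long along y, 13 mm wide along x, square ends. With the pin home its collar rests on this face and its tip is 38 mm below it.
- bar_top (a point): 12 mm below slot: level of the hidden brass bar's flat top. The bar is sprung: it gives 5 mm downwards (2 N to start, 1.5 N per mm), then is rigid; it cannot move sideways. Its hole, 12.5 mm diameter, 32 mm deep, is on the slot's centre line, up to 18 mm from the slot's middle, place unknown. A dust plug on a weak spring (under 0.5 N) fills it flush and sinks under the pin.
There are look-alikes about, which are no part of the job. Leave any blue or red look-alike of the pin alone.

How it is judged:
By the outcome, as a careful person would: the job done as asked, in the order asked, and still so for the second after the job is handed in, with the robot touching nothing.
It also fails if it takes over 54 s, if anything falls off the work surface, if the arm or the gripper's body presses on something with over 40 N, if the wrist force passes 120 N, or if a joint passes its speed limit or range.

## Robot

A 7-joint arm with a two-finger parallel gripper is mounted at the origin on the work surface. World frame = base frame: x ahead of the robot, y to its left, z up, the work surface at z = 0. Lengths are in m, angles in rad, forces in N, time in s.
With the tool pointing down it reaches from about 0.425 to 0.875 m from the base axis. Payload 8.4 kg.
Tool frame: the origin (TCP) lies at the very end of the fingers, on their centre line; the grasp point (between the pads) lies 19 mm behind it; z points along the fingers, y is the direction in which the jaws open and shut (so a half turn about z gives the same grasp; the last joint's range is limited). The gripper opens to 87 mm and grips with 3 to 60 N. Pads are 19 mm wide; open, the fingers measure 117 mm over their backs; the gripper's body (75 mm by 190 mm) begins 51 mm behind the grasp point.
Start: joints at [1.103, 0.333, 0.04, 1.465, -0.013, 1.343, -0.059], TCP at [0.234, -0.606, 0.223] pointing down, gripper open.
Joint ranges: [-2.58, 2.58], [-0.38, 2.09], [-1.3, 1.39], [0.25, 2.4], [-1.5, 4.64], [0.08, 2.09], [-2.65, 2.65]. Speed limits (rad/s): [2.22, 2.22, 2.79, 2.79, 3.14, 3.14, 3.14].

## Interface

Orientations are given as a rotation vector (axis times angle).
In Python, from workcell import monitor, cams, ctrl, finder gives the robot as it stands. The module is installed in compiled form; this text tells all that it offers.
- The arm moves only by the tool servo_tool, never from a script. Its arguments are lists of equal length, an entry for each row: "travel": the shift along the tool's x, y, z in units of 15 cm (1.0 is 15 cm), a list of three; "turn": the turn, a rotation vector about the tool's x, y, z in units of 30 degrees (1.0 is 30 degrees), a list of three. A call has 1 to 20 rows; each row is the pose to reach, as a shift and turn from the pose commanded when the call began, along the tool's axes at that moment; what a row does not reach only later rows make up. A row lasts 1/10 s, in which the tool goes at most 50 mm and 8.59 degrees, less where a joint would pass 70% of its speed; a pose out of reach is approached as far as the arm can. A call with a number of a shift or a turn outside -1 to 1 is refused whole. A call with a gripper value outside its range is refused whole. "jaw" is the gripper's target within -1 to 1 (shut at 1, half-way at 0, fully open at -1), set as the call begins (left out, the last holds). The fingers move at their own pace and stop on an object; "force" is the grip in N (left out, the last holds). Time passes only in rows, so rows that repeat a pose let the fingers close. It gives the time, the measured TCP pose, the force and the opening at its end, in the units of the state.
- monitor.get_obs(): the state, without advancing time (a new reading comes with each control period).
- cams.camera(name): name is "side" or "top" or "wrist"; returns the picture (400x640x3 uint8, blue, green, red); there is no depth.
- cams.camera_info(name): a dict with "vertical_fov" (degrees; the focal length in pixels is half the picture's height over the tangent of half this angle, whatever the lens; pixels are square), "cx", "cy" (the principal point, pixels), "world_to_cam" (4x4, takes a point from world to camera coordinates); the wrist camera has in their place "hand_eye" (4x4, takes a point from camera to tool coordinates, whose origin is the TCP and whose axes are the flange's). Camera axes: x right, y down, z forward; pixel columns grow to the right and rows downward; lengths in m; the calibration is good to about 2 mm. A picture is of the moment at which its call begins: read the wrist's pose just before it. camera_info takes no time and is no camera call.
- ctrl.close_job(): hands the job in, once; it reports no verdict.
Trained networks look in the newest picture that a camera, given by its name, has taken for a name from the list of things; names that differ only in an ending like _2 or _b are one class to them, and where a whole thing is asked for, a point or a joint stands for the part that bears it (a point fixed in the world has none). Each returns a list of dicts, best first, with "confidence" (0 to 1); they miss things now and then, are a little off and sometimes report something else, mostly with a low value. They report only what shows in the picture. A call takes as long as a camera call. They do not tell look-alikes from the thing itself.
- finder.cut_out(camera, thing): "region" (400x640 bool, what is visible of it) and "extent" ([centre column, centre row, width, height] in pixels, round what is visible of it).
- finder.landmark_of(camera, thing): "point" ([column, row] in pixels: a listed point, or the origin of a listed thing).
The state is a dict: "time_s": time; "joints": joint angles; "joint_velocities": joint speeds; "tau": joint torques, N m; "tool_pos": TCP position; "tool_rot": TCP orientation; "force": force on the tool from outside, world axes, zero at the start; "moment": the same for the moment, N m; "finger_gap": opening from 0.0 (shut) to 1.0 (fully open).
Only numpy, scipy, OpenCV 4.12 (cv2) and the standard library are available. Lean on these libraries where they do the work, as an engineer would, in place of code of your own. Each camera call takes 0.05 s, during which the arm holds its last target. There are 200 camera calls.

## Working session

There is one attempt and no reset: what is moved stays moved. The work goes in short steps, Python scripts to look and compute and a tool call to move; the robot and the scene stay as the last step left them, time stands still between calls to the robot, and variables do not carry over. Pictures are saved under pics/ and viewed, about 8 in all and at most 12, crops included, and the job is handed in when it is done.

Besides the shell and the picture viewer there is one more tool, called after "Call:" as name(argument=value, ...) on one line, values as JSON. servo_tool: Moves the arm, as the interface text tells. Its arguments: {"type":"object","properties":{"travel":{"type":"array"},"turn":{"type":"array"},"jaw":{"type":"number"},"force":{"type":"number"}},"required":["travel","turn"]}

```bash
mkdir -p pics; cat > h.py <<'E'
import numpy as np, cv2
from scipy.spatial.transform import Rotation as R
from workcell import monitor, cams, ctrl, finder
def K(n):
    i=cams.camera_info(n); return i, 200/np.tan(np.radians(i['vertical_fov'])/2)
def w2c(n,obs=None):
    i,f=K(n)
    if n!='wrist': return np.array(i['world_to_cam'])
    T=np.eye(4); T[:3,:3]=R.from_rotvec(obs['tool_rot']).as_matrix(); T[:3,3]=obs['tool_pos']
    return np.linalg.inv(T@np.array(i['hand_eye']))
def proj(n,p,obs=None):
    i,f=K(n); c=w2c(n,obs)@np.append(p,1); return np.array([i['cx']+f*c[0]/c[2], i['cy']+f*c[1]/c[2]])
def ray(n,uv,z,obs=None):
    i,f=K(n); M=np.linalg.inv(w2c(n,obs)); d=M[:3,:3]@np.array([(uv[0]-i['cx'])/f,(uv[1]-i['cy'])/f,1]); o=M[:3,3]
    return o+d*(z-o[2])/d[2]
E
python3 - <<'E'
from h import *
np.set_printoptions(precision=4,suppress=True)
o=monitor.get_obs(); print(o['time_s'],o['tool_pos'],o['tool_rot'],o['force'],o['finger_gap'])
for n in ['top','side','wrist']:
    o=monitor.get_obs(); im=cams.camera(n); cv2.imwrite(f'pics/{n}0.png',im)
    i,f=K(n); print(n,f,i)
    for t,z in [('pin',.007),('punch',.007),('setter',.007),('stand',0),('bed',0),('slot',.088)]:
        for r in finder.landmark_of(n,t)[:3]:
            print(' ',t,round(r['confidence'],2),np.array(r['point']),ray(n,r['point'],z,o))
print(monitor.get_obs()['time_s'])
E
```

```text
0.0 [ 0.2342 -0.6058  0.2216] [-3.0867 -0.5757  0.0006] [-0.3931  0.0443  0.4042] 0.9995500584117577
top 416.3329893749628 {'vertical_fov': 51.31783516240989, 'cx': 321.772448203881, 'cy': 196.15777907838552, 'world_to_cam': array([[-0.0111, -0.9999,  0.0101, -0.1664],
       [-0.9856,  0.0093, -0.1687,  0.5347],
       [ 0.1686, -0.0118, -0.9856,  0.7509],
       [ 0.    ,  0.    ,  0.    ,  1.    ]])}
  pin 0.74 [371.5 155.4] [ 0.6233 -0.2751  0.007 ]
  pin 0.74 [434.8 183.2] [ 0.5641 -0.4018  0.007 ]
  pin 0.64 [384.4 197.9] [ 0.5349 -0.2984  0.007 ]
  punch 0.69 [390.6 229.1] [ 0.472  -0.3084  0.007 ]
  setter 0.78 [399.5 263.7] [ 0.4039 -0.3232  0.007 ]
  stand 0.82 [386.1 232. ] [ 0.4669 -0.3004  0.    ]
  bed 0.72 [224.5 213.9] [0.5066 0.0232 0.    ]
  slot 0.88 [215.1 210.1] [0.5022 0.0207 0.088 ]
side 399.5172452316002 {'vertical_fov': 53.185475434625744, 'cx': 316.6789292392717, 'cy': 198.95240133668375, 'world_to_cam': array([[ 0.9519, -0.3063, -0.0041, -0.549 ],
       [-0.1734, -0.5277, -0.8315,  0.0661],
       [ 0.2525,  0.7923, -0.5555,  0.7431],
       [ 0.    ,  0.    ,  0.    ,  1.    ]])}
  pin 0.91 [293.2 252.1] [ 0.4659 -0.2124  0.007 ]
  pin 0.77 [391.9 257.8] [ 0.6208 -0.2783  0.007 ]
  pin 0.74 [344.3 272.1] [ 0.532  -0.2852  0.007 ]
  punch 0.21 [347.2 271.9] [ 0.5366 -0.2863  0.007 ]
  setter 0.86 [272.  306.1] [ 0.4051 -0.3184  0.007 ]
  stand 0.8 [309.2 294.5] [ 0.4657 -0.3074  0.    ]
  stand 0.65 [281.1 183.5] [0.5017 0.0256 0.    ]
  stand 0.16 [280.9 150.2] [0.5397 0.1851 0.    ]
  bed 0.83 [281. 183.] [0.502  0.0278 0.    ]
  slot 0.92 [277.2 147.9] [0.4983 0.0265 0.088 ]
wrist 285.7152934032114 {'vertical_fov': 69.98385052643907, 'cx': 321.0975929039363, 'cy': 197.4706600474359, 'hand_eye': array([[ 0.0011, -0.9552, -0.2959,  0.0821],
       [ 1.    ,  0.0012,  0.0001,  0.0001],
       [ 0.0003, -0.2959,  0.9552, -0.1627],
       [ 0.    ,  0.    ,  0.    ,  1.    ]])}
1.05
```

View pics/top0.png

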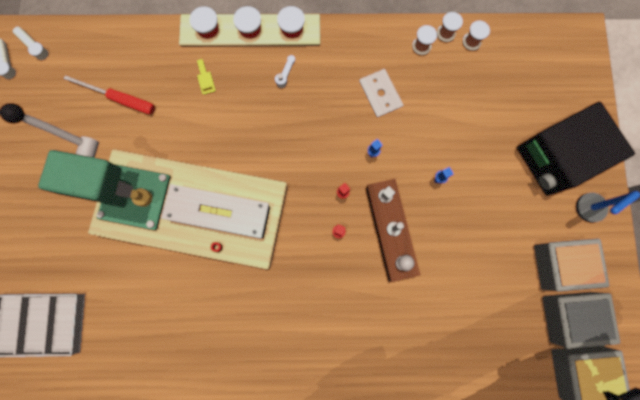

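View pics/side0.png

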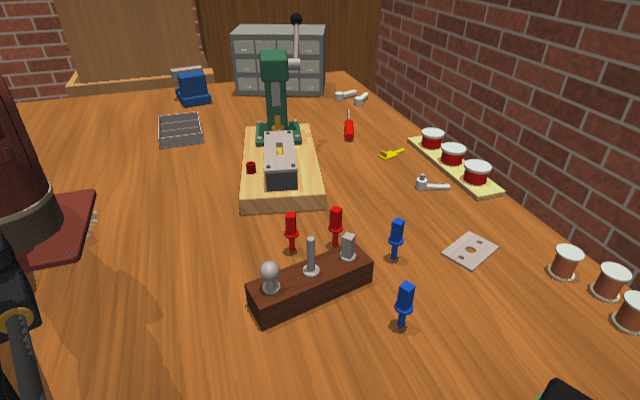

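Top and side views: grey square-grip pin at the far stand hole (top ≈(387,194), side ≈(348,248)); the blue and red ones are look-alikes. The slot is at about (0.500, 0.024), and the pin at about (0.533, -0.29). Moving above the pin.

Call:
servo_tool(travel=[[0.29,-0.14,0],[0.58,-0.28,0],[0.87,-0.415,0]], turn=[[0,0,0],[0,0,0],[0,0,0]], jaw=-0.2)

```text
time_s: 1.35
tool_pos: [0.3344, -0.4999, 0.2226]
tool_rot: [3.088, 0.574, 0.0]
force: [1.4, -0.8, -0.6]
finger_gap: 0.806
```

Call:
servo_tool(travel=[[0.29,-0.14,0],[0.58,-0.28,0],[0.87,-0.415,0]], turn=[[0,0,0],[0,0,0],[0,0,0]])

```text
time_s: 1.65
tool_pos: [0.434, -0.3945, 0.2229]
tool_rot: [3.088, 0.576, 0.0]
force: [1.3, 0.6, 0.3]
finger_gap: 0.618
```

Call:
servo_tool(travel=[[0.29,-0.14,0],[0.58,-0.28,0],[0.87,-0.415,0],[0.87,-0.415,0],[0.87,-0.415,0]], turn=[[0,0,0],[0,0,0],[0,0,0],[0,0,0],[0,0,0]])

```text
time_s: 2.15
tool_pos: [0.5329, -0.2897, 0.2224]
tool_rot: [-3.087, -0.581, 0.0]
force: [-0.2, -0.7, 0.9]
finger_gap: 0.599
```

```bash
python3 - <<'E'
from h import *
np.set_printoptions(precision=4,suppress=True)
o=monitor.get_obs(); print(o['time_s'],o['tool_pos'],o['tool_rot'],o['force'],o['finger_gap'],o['joints'])
im=cams.camera('wrist'); 
for r in finder.cut_out('wrist','pin')[:2]:
    print(r['confidence'],r['extent'],ray('wrist',r['extent'][:2],.08,o))
for t,z in [('pin',.007),('punch',.007),('setter',.007),('stand',0)]:
    for r in finder.landmark_of('wrist',t)[:2]: print(t,r['confidence'],r['point'],ray('wrist',r['point'],z,o))
cv2.imwrite('pics/w1.png',im)
E
```

```text
2.15 [ 0.5329 -0.2897  0.2224] [-3.0872 -0.5805  0.0001] [-0.2452 -0.7218  0.8839] 0.5991749388608132 [ 0.6009  0.257  -0.2128  1.5664  0.0552  1.3243 -0.8177]
0.95 [325.0, 182.7, 23.7, 28.7] [ 0.5388 -0.2921  0.08  ]
0.93 [233.8, 206.0, 31.1, 31.2] [ 0.4761 -0.2062  0.08  ]
pin 0.98 [407.7, 174.1] [ 0.5737 -0.3994  0.007 ]
pin 0.93 [270.6, 142.4] [ 0.5464 -0.2136  0.007 ]
punch 0.88 [316.0, 217.9] [ 0.4694 -0.3068  0.007 ]
setter 0.62 [309.4, 260.0] [ 0.4034 -0.3218  0.007 ]
stand 0.91 [313.7, 214.5] [ 0.4705 -0.3027  0.    ]
stand 0.64 [88.4, 103.3] [0.5073 0.0203 0.    ]
```

View pics/w1.png

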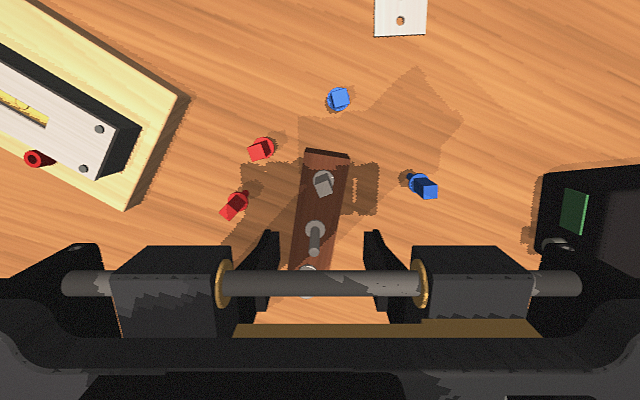

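```bash
python3 - <<'E'
from h import *
im=cv2.imread('pics/w1.png')[145:225,280:370]
cv2.imwrite('pics/w1c.png',cv2.resize(im,None,fx=7,fy=7,interpolation=cv2.INTER_CUBIC))
E
```

```text
(no output)
```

View pics/w1c.png

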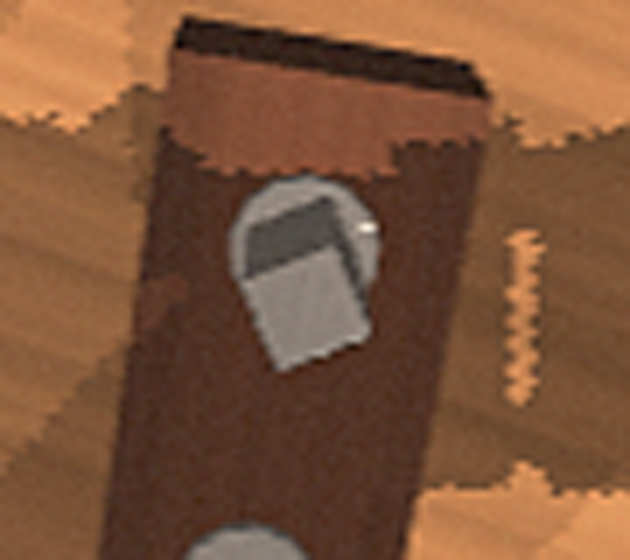

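Crop: the top face of the square grip has corners at crop (245,277), (333,240), (371,330), (282,370), so it is turned about 23° relative to the image axes.

```bash
cat >> h.py <<'E'
def tool(o,target):  # shift in tool units
    return R.from_rotvec(o['tool_rot']).as_matrix().T@(np.array(target)-o['tool_pos'])/.15
E
python3 - <<'E'
from h import *
np.set_printoptions(precision=4,suppress=True)
o=monitor.get_obs()
c=np.array([[245,277],[333,240],[371,330],[282,370]])/7+[280,145]-.43
P=np.array([ray('wrist',p,.088,o) for p in c]); print(P, P.mean(0), np.linalg.norm(np.diff(P,axis=0),axis=1))
m=R.from_rotvec(o['tool_rot']).as_matrix()
for a,b in [(0,1),(1,2),(3,2),(0,3)]:
    d=m.T@(P[b]-P[a]); print(np.degrees(np.arctan2(d[1],d[0])))
t=P.mean(0); t[2]=.13; print(tool(o,t))
# other cameras
for n in ['top','side']:
    cams.camera(n)
    for r in finder.cut_out(n,'pin')[:4]: print(n,r['confidence'],r['extent'])
    print(proj(n,P.mean(0)))
E
```

```text
[[ 0.5335 -0.284   0.088 ]
 [ 0.5438 -0.2945  0.088 ]
 [ 0.5326 -0.3052  0.088 ]
 [ 0.5216 -0.2947  0.088 ]] [ 0.5329 -0.2946  0.088 ] [0.0147 0.0155 0.0152]
66.54051140382366
157.2648701777018
64.75200604099771
159.19122702417977
[0.0036 0.0183 0.6177]
top 0.72 [345.4, 192.4, 13.6, 16.8]
top 0.67 [338.9, 232.4, 10.3, 11.1]
top 0.43 [375.8, 143.6, 17.9, 11.8]
[389.4409 191.7071]
side 0.98 [404.6, 304.6, 20.2, 45.3]
side 0.95 [335.4, 226.3, 12.9, 39.8]
side 0.85 [292.9, 231.3, 12.9, 39.3]
side 0.71 [349.5, 245.4, 16.3, 30.0]
[348.9827 236.5327]
```

Call:
servo_tool(travel=[[0,0.01,0.2],[0,0.02,0.45],[0,0.021,0.7],[0,0.021,0.7]], turn=[[0,0,-0.26],[0,0,-0.52],[0,0,-0.77],[0,0,-0.77]], jaw=-0.2)

```text
time_s: 3.05
tool_pos: [0.53, -0.2926, 0.1125]
tool_rot: [-2.903, -1.183, 0.009]
force: [-0.4, 0.6, -0.9]
finger_gap: 0.601
```

Call:
servo_tool(travel=[[0,0,0.14],[0,0,0.28],[0,0,0.4],[0,0,0.41],[0,0,0.41],[0,0,0.41]], turn=[[0,0,0],[0,0,0],[0,0,0],[0,0,0],[0,0,0],[0,0,0]])

```text
time_s: 3.65
tool_pos: [0.5344, -0.2944, 0.0581]
tool_rot: [2.91, 1.18, 0.003]
force: [0.6, -0.2, 0.6]
finger_gap: 0.601
```

Call:
servo_tool(travel=[[0,0,0],[0,0,0],[0,0,0],[0,0,0],[0,0,0],[0,0,0],[0,0,0],[0,0,0]], turn=[[0,0,0],[0,0,0],[0,0,0],[0,0,0],[0,0,0],[0,0,0],[0,0,0],[0,0,0]], jaw=1, force=35)

```text
time_s: 4.45
tool_pos: [0.5332, -0.2938, 0.056]
tool_rot: [-2.91, -1.183, 0.0]
force: [-0.7, 0.8, 0.4]
finger_gap: 0.18
```

Call:
servo_tool(travel=[[0,0,-0.1],[0,0,-0.35],[0,0,-0.65],[0,0,-0.9],[0,0,-0.9]], turn=[[0,0,0],[0,0,0],[0,0,0],[0,0,0],[0,0,0]])

```text
time_s: 4.95
tool_pos: [0.5362, -0.295, 0.1985]
tool_rot: [2.903, 1.18, 0.011]
force: [0.8, 0.2, -1.3]
finger_gap: 0.181
```

Call:
servo_tool(travel=[[0.12,-0.21,0],[0.24,-0.42,0],[0.35,-0.63,0],[0.46,-0.82,0]], turn=[[0,0,0],[0,0,0],[0,0,0],[0,0,0]])

```text
time_s: 5.35
tool_pos: [0.4961, -0.156, 0.1913]
tool_rot: [-2.91, -1.183, 0.0]
force: [-0.0, -0.1, -0.8]
finger_gap: 0.18
```

Call:
servo_tool(travel=[[0.12,-0.21,0],[0.24,-0.42,0],[0.35,-0.63,0],[0.46,-0.82,0],[0.46,-0.82,0],[0.46,-0.82,0]], turn=[[0,0,0],[0,0,-0.05],[0,0,-0.1],[0,0,-0.17],[0,0,-0.17],[0,0,-0.17]])

```text
time_s: 5.95
tool_pos: [0.4605, -0.021, 0.1915]
tool_rot: [2.853, 1.313, 0.0]
force: [-0.2, -0.4, -1.1]
finger_gap: 0.177
```

```bash
python3 - <<'E'
from h import *
np.set_printoptions(precision=4,suppress=True)
o=monitor.get_obs(); print(o['time_s'],o['tool_pos'],o['tool_rot'],o['force'],o['finger_gap'],o['joints'])
im=cams.camera('wrist'); cv2.imwrite('pics/w2.png',im)
for r in finder.landmark_of('wrist','slot')[:2]: print(r['confidence'],r['point'],ray('wrist',r['point'],.088,o))
for r in finder.cut_out('wrist','slot')[:2]: print(r['confidence'],r['extent'])
for n in ['top','side']:
    cams.camera(n)
    for r in finder.landmark_of(n,'slot')[:2]: print(n,r['confidence'],r['point'],ray(n,r['point'],.088,o))
E
```

```text
5.95 [ 0.4605 -0.021   0.1915] [2.8533 1.3126 0.0004] [-0.2026 -0.3615 -1.0639] 0.1766708531344055 [ 0.4263 -0.0099 -0.4696  1.9262 -0.004   1.2237 -0.7505]
0.93 [321.8, 134.5] [0.5001 0.0237 0.088 ]
0.73 [293.4, 118.0, 282.3, 228.7]
side 0.85 [278.7, 147.5] [0.5017 0.0273 0.088 ]
```

View pics/w2.png

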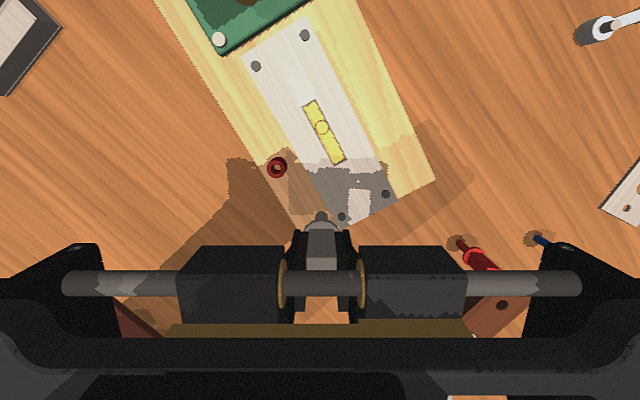

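Pin held and pointing down. The slot is at (322,133), with a circle visible on the brass near (322,127), probably the plug. Crop for the edges.

```bash
python3 - <<'E'
from h import *
im=cv2.imread('pics/w2.png')[90:175,285:365]
cv2.imwrite('pics/w2c.png',cv2.resize(im,None,fx=7,fy=7,interpolation=cv2.INTER_CUBIC))
E
```

```text
(no output)
```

View pics/w2c.png

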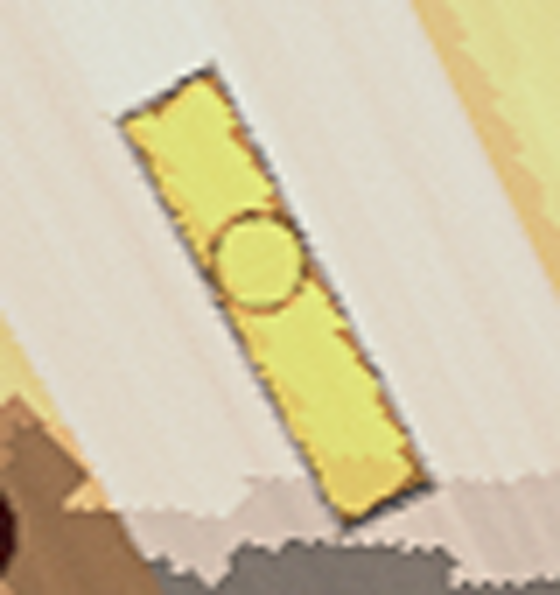

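```bash
python3 - <<'E'
from h import *
np.set_printoptions(precision=4,suppress=True)
o=monitor.get_obs()
c=np.array([[119,121],[212,65],[433,487],[346,528]])/7+[285,90]-.43
P=np.array([ray('wrist',p,.088,o) for p in c]); C=P.mean(0); print(P,C,np.linalg.norm(np.diff(P,axis=0),axis=1))
y=(P[0]+P[1]-P[2]-P[3]); y/=np.linalg.norm(y); print('bed y',y,np.degrees(np.arctan2(y[1],y[0])))
h=ray('wrist',np.array([260,261])/7+[285,90]-.43,.076,o); print('hole',h,(h-C)@y,(h-C)@np.array([y[1],-y[0],0]))
m=R.from_rotvec(o['tool_rot']).as_matrix(); print(m)
# expected tip pixel
tip=m@[0,0,.049]+o['tool_pos']; print(tip, proj('wrist',tip,o), tool(o,[C[0],C[1],.145]), m.T@y)
E
```

```text
[[ 0.5024  0.0527  0.088 ]
 [ 0.5157  0.05    0.088 ]
 [ 0.5031 -0.0094  0.088 ]
 [ 0.4907 -0.0061  0.088 ]] [0.503  0.0218 0.088 ] [0.0136 0.0607 0.0128]
bed y [0.2011 0.9796 0.    ] 78.39823528001925
hole [0.5042 0.0274 0.076 ] 0.005724553331965668 0.00011919920620666997
[[ 0.6526  0.7577 -0.0003]
 [ 0.7577 -0.6526  0.0002]
 [-0.0001 -0.0004 -1.    ]]
[ 0.4606 -0.022   0.1419] [320.6493 217.2485] [0.4053 0.0233 0.3062] [ 0.8734 -0.4869  0.0001]
```

Call:
servo_tool(travel=[[0.1,0.01,0.05],[0.2,0.03,0.15],[0.3,0.04,0.25],[0.359,0.049,0.31],[0.359,0.049,0.31],[0.359,0.049,0.31]], turn=[[0,0,0],[0,0,0],[0,0,0],[0,0,0],[0,0,0],[0,0,0]])

```text
time_s: 6.9
tool_pos: [0.5011, 0.0143, 0.1447]
tool_rot: [-2.855, -1.311, 0.001]
force: [0.4, -0.4, -1.6]
finger_gap: 0.18
```

```bash
python3 - <<'E'
from h import *
np.set_printoptions(precision=4,suppress=True)
o=monitor.get_obs(); print(o['time_s'],o['tool_pos'],o['tool_rot'],o['force'],o['moment'])
im=cams.camera('wrist')
m=R.from_rotvec(o['tool_rot']).as_matrix(); t=proj('wrist',m@[0,0,.049]+o['tool_pos'],o)
x0,y0=255,130
out=cv2.resize(im[y0:y0+120,x0:x0+130],None,fx=5,fy=5,interpolation=cv2.INTER_CUBIC)
cv2.imwrite('pics/w3c.png',out); print(t,(t-[x0,y0])*5)
E
```

```text
6.9 [0.5011 0.0143 0.1447] [-2.8548 -1.3107  0.0009] [ 0.4362 -0.4237 -1.565 ] [-0.0265 -0.034   0.0221]
[320.6486 217.2486] [328.243  436.2432]
```

View pics/w3c.png

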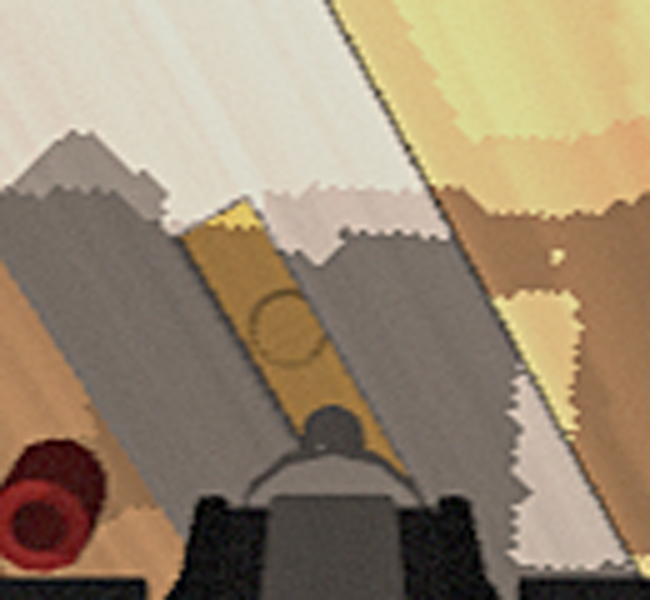

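```bash
python3 - <<'E'
from h import *
np.set_printoptions(precision=4,suppress=True)
o=monitor.get_obs()
W=lambda a,z:ray('wrist',(np.array(a)-2)/5+[255,130],z,o)
L=[W(a,.088) for a in [(182,235),(300,437)]]; Rr=[W(a,.088) for a in [(256,200),(408,470)]]
tip=W((334,436),o['tool_pos'][2]-.049); h=W((290,328),.076)
y=L[0]-L[1];y/=np.linalg.norm(y); y2=Rr[0]-Rr[1]; y2/=np.linalg.norm(y2); print(y,y2,np.degrees(np.arctan2([y[1],y2[1]],[y[0],y2[0]])))
y=y+y2; y/=np.linalg.norm(y); x=np.array([y[1],-y[0],0])
end=(L[0]+Rr[0])/2
print('x: L,R,tip,hole',[float(np.mean([p@x for p in q])) for q in (L,Rr)],tip@x,h@x,o['tool_pos']@x)
print('y: end,tip,hole,tcp',end@y,tip@y,h@y,o['tool_pos']@y, tip)
m=R.from_rotvec(o['tool_rot']).as_matrix(); print(m.T@x,m.T@y)
E
```

```text
[0.2128 0.9771 0.    ] [0.2138 0.9769 0.    ] [77.7122 77.654 ]
x: L,R,tip,hole [0.4808884803214099, 0.49386128164726206] 0.48737276628092513 0.4864375170043958 0.4866577283505984
y: end,tip,hole,tcp 0.15889404154712852 0.12079316176071198 0.1347425854100375 0.1207461937062467 [0.5019 0.014  0.0961]
[0.4754 0.8798 0.0002] [ 0.8798 -0.4754 -0.0001]
```

Call:
servo_tool(travel=[[0,0,0.03],[0,0,0.06],[0,0,0.09],[0,0,0.11],[0,0,0.11],[0,0,0.11]], turn=[[0,0,0],[0,0,0],[0,0,0],[0,0,0],[0,0,0],[0,0,0]])

```text
time_s: 7.55
tool_pos: [0.5012, 0.0147, 0.128]
tool_rot: [-2.855, -1.311, 0.0]
force: [-0.5, -0.4, -1.6]
finger_gap: 0.182
```

Call:
servo_tool(travel=[[0,0,0.005],[0,0,0.01],[0,0,0.015],[0,0,0.02],[0,0,0.025],[0,0,0.03],[0,0,0.03],[0,0,0.03]], turn=[[0,0,0],[0,0,0],[0,0,0],[0,0,0],[0,0,0],[0,0,0],[0,0,0],[0,0,0]])

```text
time_s: 8.35
tool_pos: [0.5014, 0.0147, 0.1238]
tool_rot: [2.855, 1.311, 0.0]
force: [-1.0, 0.0, 3.6]
finger_gap: 0.177
```

Call:
servo_tool(travel=[[0.006,-0.003,0],[0.012,-0.006,0],[0.018,-0.01,0],[0.024,-0.013,0],[0.03,-0.016,0],[0.036,-0.019,0],[0.042,-0.023,0],[0.048,-0.026,0],[0.053,-0.0285,0],[0.053,-0.0285,0]], turn=[[0,0,0],[0,0,0],[0,0,0],[0,0,0],[0,0,0],[0,0,0],[0,0,0],[0,0,0],[0,0,0],[0,0,0]])

```text
time_s: 9.35
tool_pos: [0.5032, 0.0239, 0.1235]
tool_rot: [-2.854, -1.311, -0.0]
force: [-1.0, -0.3, 1.7]
finger_gap: 0.186
```

Call:
servo_tool(travel=[[0.006,-0.003,0],[0.012,-0.006,0],[0.018,-0.01,0],[0.0235,-0.0125,0],[0.0235,-0.0125,0],[0.0235,-0.0125,0]], turn=[[0,0,0],[0,0,0],[0,0,0],[0,0,0],[0,0,0],[0,0,0]])

```text
time_s: 9.95
tool_pos: [0.504, 0.0275, 0.1235]
tool_rot: [-2.855, -1.311, 0.0]
force: [0.1, -0.3, -1.0]
finger_gap: 0.176
```

The force has dropped to near baseline at the expected place, so the pin is over the hole. Checking with a small descent.

Call:
servo_tool(travel=[[0.003,-0.0016,0.005],[0.003,-0.0016,0.01],[0.003,-0.0016,0.015],[0.003,-0.0016,0.02],[0.003,-0.0016,0.025],[0.003,-0.0016,0.03],[0.003,-0.0016,0.03]], turn=[[0,0,0],[0,0,0],[0,0,0],[0,0,0],[0,0,0],[0,0,0],[0,0,0]])

```text
time_s: 10.65
tool_pos: [0.504, 0.0278, 0.1189]
tool_rot: [-2.855, -1.311, 0.001]
force: [-1.9, -1.0, -0.6]
finger_gap: 0.18
```

Call:
servo_tool(travel=[[0,0,0.015],[0,0,0.03],[0,0,0.045],[0,0,0.06],[0,0,0.075],[0,0,0.09],[0,0,0.1],[0,0,0.1]], turn=[[0,0,0],[0,0,0],[0,0,0],[0,0,0],[0,0,0],[0,0,0],[0,0,0],[0,0,0]])

```text
time_s: 11.45
tool_pos: [0.504, 0.0279, 0.1038]
tool_rot: [-2.855, -1.311, 0.001]
force: [-4.1, -1.5, -1.6]
finger_gap: 0.18
```

Call:
servo_tool(travel=[[0,0,0.006],[0,0,0.012],[0,0,0.018],[0,0,0.024],[0,0,0.028],[0,0,0.028]], turn=[[0,0,0],[0,0,0],[0,0,0],[0,0,0],[0,0,0],[0,0,0]])

```text
time_s: 12.05
tool_pos: [0.504, 0.0279, 0.0998]
tool_rot: [-2.855, -1.311, 0.001]
force: [-4.8, -1.3, 1.7]
finger_gap: 0.18
```

Call:
servo_tool(travel=[[-0.002,-0.0025,0],[-0.003,-0.004,0.001],[-0.003,-0.004,0.002],[-0.003,-0.004,0.003],[-0.003,-0.004,0.004],[-0.003,-0.004,0.004]], turn=[[0,0,0],[0,0,0],[0,0,0],[0,0,0],[0,0,0],[0,0,0]])

```text
time_s: 12.65
tool_pos: [0.5037, 0.028, 0.0993]
tool_rot: [2.855, 1.311, 0.001]
force: [-1.8, -0.3, 0.8]
finger_gap: 0.182
```

Call:
servo_tool(travel=[[0,0,0.002],[0,0,0.004],[0,0,0.006],[0,0,0.006]], turn=[[0,0,0],[0,0,0],[0,0,0],[0,0,0]])

```text
time_s: 13.05
tool_pos: [0.5037, 0.0281, 0.099]
tool_rot: [2.855, 1.311, 0.001]
force: [-4.4, -1.0, 7.0]
finger_gap: 0.175
```

Collar contact at the expected home height (TCP 0.099, about 8 N). Releasing.

Call:
servo_tool(travel=[[0,0,-0.002],[0,0,-0.002],[0,0,-0.002],[0,0,-0.002],[0,0,-0.002],[0,0,-0.002]], turn=[[0,0,0],[0,0,0],[0,0,0],[0,0,0],[0,0,0],[0,0,0]], jaw=-0.1)

```text
time_s: 13.65
tool_pos: [0.5035, 0.028, 0.0986]
tool_rot: [-2.855, -1.311, -0.0]
force: [-0.4, -0.1, -0.2]
finger_gap: 0.538
```

Call:
servo_tool(travel=[[0,0,-0.05],[0,0,-0.15],[0,0,-0.35],[0,0,-0.6],[-0.2,0,-0.7],[-0.4,0,-0.7],[-0.4,0,-0.7],[-0.4,0,-0.7]], turn=[[0,0,0],[0,0,0],[0,0,0],[0,0,0],[0,0,0],[0,0,0],[0,0,0],[0,0,0]])

```text
time_s: 14.45
tool_pos: [0.4643, -0.0178, 0.2043]
tool_rot: [2.855, 1.309, 0.001]
force: [0.4, 0.3, -0.4]
finger_gap: 0.554
```

```bash
python3 - <<'E'
from h import *
np.set_printoptions(precision=4,suppress=True)
o=monitor.get_obs(); print(o['time_s'],o['tool_pos'],o['force'],o['finger_gap'])
im=cams.camera('wrist'); s=cams.camera('side')
a=cv2.resize(im[60:220,240:400],(500,500),interpolation=cv2.INTER_CUBIC); b=cv2.resize(s[100:200,230:330],(300,300),interpolation=cv2.INTER_CUBIC)
out=np.zeros((500,800,3),np.uint8); out[:,:500]=a; out[:300,500:]=b; cv2.imwrite('pics/w4.png',out)
# predicted upright pin: hole axis at collar bottom, grip top
y=np.array([.213,.977]); p=[.5037,.0281]
for z in (.088,.093,.131): print(z,(proj('wrist',[*p,z],o)-[240,60])*3.125, [500,0]+(proj('side',[*p,z])-[230,100])*3)
E
```

```text
14.45 [ 0.4643 -0.0178  0.2043] [ 0.3676  0.2725 -0.4159] 0.5537779588567932
0.088 [251.6814 226.9064] [648.5638 141.6298]
0.093 [251.661  228.2121] [648.1666 135.1908]
0.131 [251.4782 239.8934] [645.0595  84.8292]
```

View pics/w4.png

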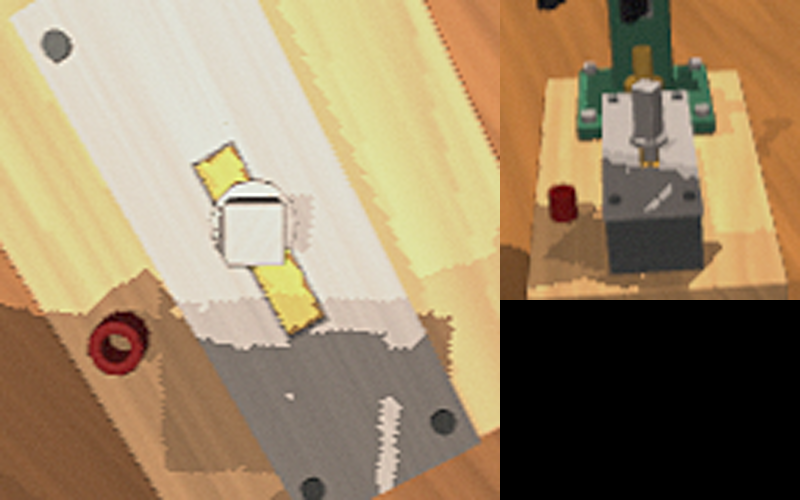

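The pin stands upright over the hole with its collar on the plate: wrist crop top at about (253,234) against (251,240) predicted, side crop about (647,87) against (645,85). Handing in.

```bash
python3 -c "
from workcell import ctrl, monitor
print(monitor.get_obs()['force']); print(ctrl.close_job())"
```

```text
[-0.09576767  0.8372047  -0.96137421]
the job is handed in; nothing more can be done
None
```

The pin is home in the hidden hole, upright with its collar on the plate, and released. I handed the job in at about 14.5 s of the 54 s allowed.

- **Sliding:** I took the square-grip pin from the stand, put its tip through the slot and slid it about 13 mm along the bar under about 5 N. The vertical force then fell back to its no-contact reading, where the plug's outline showed in the camera.
- **Seating:** The pin went down without resistance until the collar met the plate at the expected height. The highest reading was about 8 N downwards, well under the 30 N limit. A sideways force of about 5 N built up on the way down; I eased it with a small shift. It was about 4 N again under the final press and vanished on release.
- **Last checks:** The wrist and side pictures show the pin upright with its collar on the plate, within about 2 camera pixels of where it should be. The gripper was clear of everything and the force reading was near zero.

I did not go near the other two tools or the look-alikes, but took no final picture of the stand. One measurement disagreed: the network's slot position was about 3 mm off the one I got from the slot's corners. I used the corners, and the close-up view confirmed them.

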